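# Dock a cordless-tool battery in its charging chute and lock the sprung keeper

### The arm

A 6-joint arm with a two-finger parallel gripper is mounted at the origin on the work surface. World frame = base frame: x ahead of the robot, y to its left, z up, the work surface at z = 0. Lengths are in mm, angles in rad, forces in N, time in s.
With the tool pointing down it reaches from about 300 to 775 mm from the base axis. Payload 14.6 kg.
Tool frame: the origin (TCP) lies on the centre line of the jaws, within the pads' length; the fingertips stand ahead of it and the grasp point (between the pads) is the TCP (manip.tip_reach is the z of the fingertips in the tool frame, in mm); z points along the fingers, y is the direction in which the jaws open and shut (so a half turn about z gives the same grasp; the last joint's range is limited). The gripper opens to 94 mm and grips with 3 to 60 N. Pads are 16 mm wide; open, the fingers measure 119 mm over their backs; the gripper's body (75 mm by 177 mm) begins 78 mm behind the grasp point.
Start: joints at [-1.235, 0.3, 1.521, -0, 1.321, -0.067], TCP at [215.59, -505.975, 224.446] pointing down, gripper open.
Joint ranges: [-3.03, 3.03], [-0.79, 2.21], [0.23, 2.52], [-1.04, 4.18], [0, 3.07], [-2.55, 2.55]. Speed limits (rad/s): [2.22, 2.22, 2.57, 3.14, 3.14, 3.14].

### API

Orientations are given as [roll, pitch, yaw] about the fixed x, y, z axes, in that order (R = Rz(yaw) Ry(pitch) Rx(roll)).
In Python, from cell import manip, camera, search_frame, masks_of, tip_of gives the robot as it stands.
- The arm moves only by the tool send_rows, never from a script. Its argument "plan" is a list of rows, each an object with "travel": the shift along the tool's x, y, z in mm, a list of three; "delta_rot": the turn, a rotation vector about the tool's x, y, z in degrees, a list of three; "fingers": the gripper's target within -1 to 1 (shut at 1, half-way at 0, fully open at -1). In form: [{"travel": [dx, dy, dz], "delta_rot": [wx, wy, wz], "fingers": fingers}, ...]. A call has 1 to 20 rows; each row shifts and turns the commanded pose from where the row before left it, along the tool's axes as they then stand; what a row does not reach is not made up. A row lasts 1/8 s, in which the tool goes at most 62.5 mm and 10.7 degrees, less where a joint would pass 70% of its speed; a pose out of reach is approached as far as the arm can. A call is refused whole if a number of a shift passes 62.5 or a number of a turn 10.7, either way. A call with a gripper value outside its range is refused whole. The fingers move at their own pace and stop on an object; "grip_force" is the grip in N (left out, the last holds). Time passes only in rows, so rows that do not move let the fingers close. It gives the time, the measured TCP pose, the force and the opening at its end, in the units of the state.
- manip.read_state(): the state, without advancing time (a new reading comes with each control period).
- camera(name): name is "scene" or "top" or "wrist"; returns a dict with "color" (384x512x3 uint8, red, green, blue), "z_map" (384x512 float32, mm along the optical axis (not along the pixel's ray), 0 where there is no reading), "fov_y" (degrees; the focal length in pixels is half the picture's height over the tangent of half this angle, whatever the lens; pixels are square), "cx", "cy" (the principal point, pixels), "world_from_camera" (4x4, takes a point from camera to world coordinates); the wrist camera has in their place "tool_from_camera" (4x4, takes a point from camera to tool coordinates, whose origin is the TCP and whose axes are the flange's). Camera axes: x right, y up, looking along -z (the intrinsics and any distortion apply to the point x, -y, -z); pixel columns grow to the right and rows downward; lengths in mm; the calibration is good to about 2 mm. A picture is of the moment at which its call begins: read the wrist's pose just before it.
- manip.sign_off(): hands the job in, once; it reports no verdict.
Trained networks look in the newest picture that a camera, given by its name, has taken for a name from the list of things; names that differ only in an ending like _2 or _b are one class to them, and where a whole thing is asked for, a point or a joint stands for the part that bears it (a point fixed in the world has none). Each returns a list of dicts, best first, with "confidence" (0 to 1); they miss things now and then, are a little off and sometimes report something else, mostly with a low value. They report only what shows in the picture. A call takes as long as a camera call. They do not tell look-alikes from the thing itself.
- search_frame(name, camera): "at" ([x, y, z] in mm, in the coordinates of the camera as it stood for that picture, good to about 4 mm: the middle of the surface that is visible of it).
- masks_of(name, camera): "region" (384x512 bool, what is visible of it).
- tip_of(name, camera): "at" ([x, y, z] in mm, in the coordinates of the camera as it stood for that picture, good to about 4 mm: a listed point, or the origin of a listed thing).
The state is a dict: "clock": time; "joints": joint angles; "qd": joint speeds; "effort": joint torques, N m; "eef_pos": TCP position; "eef_rot": TCP orientation; "wrist_force": force on the tool from outside, world axes, zero at the start; "moment": the same for the moment, N m; "finger_gap": finger opening in mm.
Only numpy, scipy, OpenCV 4.12 (cv2) and the standard library are available. Lean on these libraries where they do the work, as an engineer would, in place of code of your own. Each camera call takes 0.05 s, during which the arm holds its last target. There are 200 camera calls.

### The job

Take the red-topped battery out of the wooden rack, lower it gently and upright into the upper end of the sloping charging chute with its brass contacts facing downhill, and push it down until it rests against the stop at the bottom. Then lock it in: push the orange sprung keeper knob across towards the chute as far as it goes and sideways downhill into its notch, so that it stays there when let go. Do not tip the battery over, and leave the other two batteries, the spray can and the jar where they are.

Things in the scene. Friction and masses are not known exactly. Their poses are not given: they have to be found in the camera images.
- pack_mid (a point): Centre (half-way up) of the red-topped battery: black block with red lid, 60 long (its x) x 44 wide (y) x 80 high (z, up), 0.4 to 0.75 kg. Brass contact strips on its +x end, running over the lid at that end. Stands in one of the rack's three bays, +x end towards the rack's +x. Must be put down and retaken to go from rack (held across the width) to chute (held by the ends).
- pack_contacts (a point): Centre of the battery's +x end face (with the brass contacts), 30 mm from its centre.
- rack: Fixed wooden rack; origin: centre of underside, x along the row. Base 246 (x) x 70 (y) x 12 high. Four partitions 10 thick, 50 deep (y), tops 96 mm above the bench, at x = -117, -39, 39, 117. Bays between, 68 clear, open at both y sides. Batteries stand on the base; partitions are about 4 mm from their 60 mm ends and rise 4 mm above the lids: take one only across its 44 mm width.
- dock: Fixed charging chute with keeper and charger; origin on the bench under mid-chute, x = horizontal heading of downhill, y = towards the keeper, z up. Overall x -140 to 173, y -45 to 156. Black charger box behind the stop: x 137 to 173, 90 wide, top 85 mm above the bench.
- chute_floor (a point): Origin of the 'chute frame' (mm, used below): on the chute floor's centreline, 55 mm above dock's origin. Chute x = dock x turned 0.21 rad (12 deg) nose down, so along the slope downhill; y = dock y; z square to the floor. Floor x -125 to 120, inside width 52. Walls y 26 to 32 either side, 84 high: 4 above the battery, so in here hold it only by its 60 mm ends. (Axes as dock.)
- chute_stop (a point): Point on the uphill face of the stop (76 high), chute frame (120, 0, 40): the battery's contact face centre comes here when home, its centre then at (90, 0, 40). (Axes as dock.)
- chute_load (a point): Point on the chute floor, chute frame (-55, 0, 0): a good place to stand the battery, with room for fingers at both ends, clear of the keeper. The battery stays put on the slope until pushed (about 3 to 6 N). (Axes as dock.)
- knob (a point): Centre of the orange keeper knob, a cylinder 26 across, 30 high, on a 12 mm stem through an L-shaped slot in the housing top. Axes are those of the chute frame, cylinder along z. At rest at chute frame (38, 125, 103). Housing below: x 13 to 75, y 38 to 154, flat top at z 70. The chute wall beside it has a gap, x 22 to 62.
- keeper_push (a joint): Keeper's travel across the chute (chute -y), m: 0 = sprung back, end 0.052. Spring 4 N at 0, 11 N at the end; let go in the straight slot it snaps back. Past 0.046 the notch is reached; held in the notch it reads about 0.045. Carries a yellow blade (8 thick) across behind the battery.
- keeper_shift (a joint): Keeper's sideways travel, chute +x (downhill), m: 0 in the straight slot (blocked until the notch is reached), end 0.013 = fully in the notch, blade then about 5 mm behind a battery that is home. About 1 N friction, no spring.
- spare_a_mid (a point): Centre of the blue-topped battery in another bay, same size. Leave alone.
- spare_b_mid (a point): Centre of the grey-topped battery in another bay, same size. Leave alone.
- spray: Green spray can, 56 across, 150 high, standing; origin: centre of its underside. Leave alone.
- jar: Amber glass jar with a steel lid, 68 across, 75 high, standing; origin: centre of its underside. Leave alone.
Mind the look-alikes: they are no part of the job. Leave any pink or purple look-alike of the part that bears pack_mid alone.

How it is judged:
By the outcome, as a careful person would: the job done as asked, in the order asked, and still so for the second after the job is handed in, with the robot touching nothing.
It also fails if it takes over 72 s, if anything falls off the work surface, if the arm or the gripper's body presses on something with over 40 N, if the wrist force passes 120 N, or if a joint passes its speed limit or range.

## Working session

There is one attempt and no reset: what is moved stays moved. The work goes in short steps, Python scripts to look and compute and a tool call to move; the robot and the scene stay as the last step left them, time stands still between calls to the robot, and variables do not carry over. Pictures are saved under pics/ and viewed, about 8 in all and at most 12, crops included, and the job is handed in when it is done.

Besides the shell and the picture viewer there is one more tool, called after ">>>" as name(argument=value, ...), one argument or row to a line, values as JSON. send_rows: Moves the arm, as the interface text tells. Its arguments: {"type":"object","properties":{"plan":{"type":"array"},"grip_force":{"type":"number"}},"required":["plan"]}

```bash
ls; mkdir -p pics
cat > h.py <<'E'
import numpy as np, cv2
from scipy.spatial.transform import Rotation as R
from cell import manip, camera, search_frame, masks_of, tip_of
def tool():
    s=manip.read_state(); T=np.eye(4); T[:3,:3]=R.from_euler('xyz',s['eef_rot']).as_matrix(); T[:3,3]=s['eef_pos']; return T
def snap(n):
    T=tool(); c=camera(n)
    c['W']=c['world_from_camera'] if 'world_from_camera' in c else T@c['tool_from_camera']
    c['W']=np.array(c['W']); return c
def w(c,p): return (c['W']@np.r_[p,1])[:3]
def cloud(c):
    z=c['z_map'];h,wd=z.shape;f=h/2/np.tan(np.radians(c['fov_y'])/2)
    v,u=np.mgrid[:h,:wd]
    P=np.stack([(u-c['cx'])/f*z,-(v-c['cy'])/f*z,-z],-1)
    return P@c['W'][:3,:3].T+c['W'][:3,3]
def save(c,n,s=1.5): cv2.imwrite('pics/'+n,cv2.resize(c['color'][:,:,::-1],None,fx=s,fy=s))
E
python3 - <<'E'
from h import *
np.set_printoptions(precision=1,suppress=True)
print(manip.read_state(), manip.tip_reach)
for n in ['scene','top']:
    c=snap(n); save(c,n+'1.png'); print(n,c['W'][:3,3], [k for k in c])
    np.savez(n+'.npz',P=cloud(c),C=c['color'])
    for t in ['pack_mid','pack_contacts','rack','dock','chute_floor','chute_stop','chute_load','knob','spare_a_mid','spare_b_mid','spray','jar']:
        print(t,[(w(c,d['at']),round(d['confidence'],2)) for d in tip_of(t,n)[:3]])
E
```

```text
pics
{'clock': 0.0, 'joints': array([-1.2,  0.3,  1.5,  0. ,  1.3, -0.1]), 'qd': array([-0., -0.,  0.,  0., -0., -0.]), 'effort': array([  0. , -53.2, -35.3,   0.1,   0. ,  -0. ]), 'eef_pos': array([ 215.5, -505.8,  223.9]), 'eef_rot': array([-3.1, -0. ,  0.4]), 'wrist_force': array([ 0.1, -0.1,  1. ]), 'moment': array([ 0. , -0. , -0.1]), 'finger_gap': 94.41231608769846} 19.0
scene [1008.4  800.1 1039.5] ['color', 'z_map', 'fov_y', 'cx', 'cy', 'world_from_camera', 'W']
pack_mid [(array([ 603.5, -400.1,   41.2]), 0.95), (array([ 699.4, -228.4,   38.4]), 0.84), (array([ 577.1, -282.9,   49.1]), 0.63)]
pack_contacts [(array([ 709.6, -205.1,   40.2]), 0.75), (array([ 610.4, -287. ,   50.5]), 0.73), (array([ 600.2, -435.6,   34.6]), 0.71)]
rack [(array([ 502.5, -264.6,    0.6]), 0.87)]
dock [(array([491.4, 197.5,   0.8]), 0.71)]
chute_floor [(array([492.6, 201.8,  54.6]), 0.69)]
chute_stop [(array([518.6,  70.5,  66.2]), 0.81)]
chute_load [(array([479. , 248.4,  64.6]), 0.97), (array([ 500.4, -268.2,   47.6]), 0.75)]
knob [(array([625.8, 164.1, 142. ]), 0.7)]
spare_a_mid [(array([ 500.3,
[... 360 characters left out ...]
ay([ 579.2, -279.9,   52.5]), 0.67), (array([ 605.1, -401.9,   42.3]), 0.59)]
pack_contacts [(array([ 611.6, -284.5,   50.2]), 0.96), (array([ 714. , -204.4,   43.6]), 0.69), (array([ 606.4, -430.2,   40.4]), 0.66)]
rack [(array([ 505.1, -262.8,   -0.3]), 0.82)]
dock [(array([489.4, 197.5,  -1.1]), 0.75)]
chute_floor [(array([489.7, 197.2,  60.1]), 0.95)]
chute_stop [(array([519.3,  73.2,  68.5]), 0.56)]
chute_load [(array([482.6, 251.6,  66. ]), 0.83)]
knob [(array([630. , 164.6, 148.2]), 0.62)]
spare_a_mid [(array([ 497.4, -266.3,   52.5]), 0.82)]
spare_b_mid [(array([ 426.2, -251.1,   50. ]), 0.89)]
spray [(array([ 633.4, -126.4,    3.7]), 0.96)]
jar [(array([357. , -14.7,   1.5]), 0.72)]
```

View pics/scene1.png

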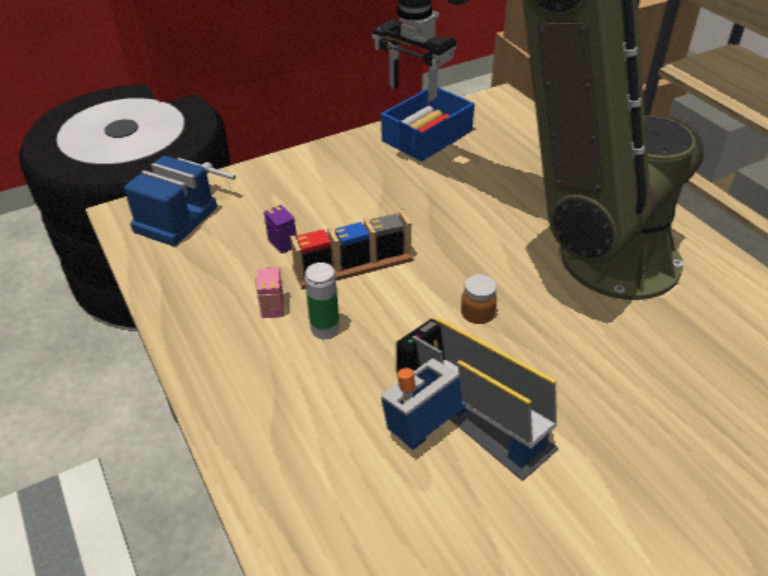

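View pics/top1.png

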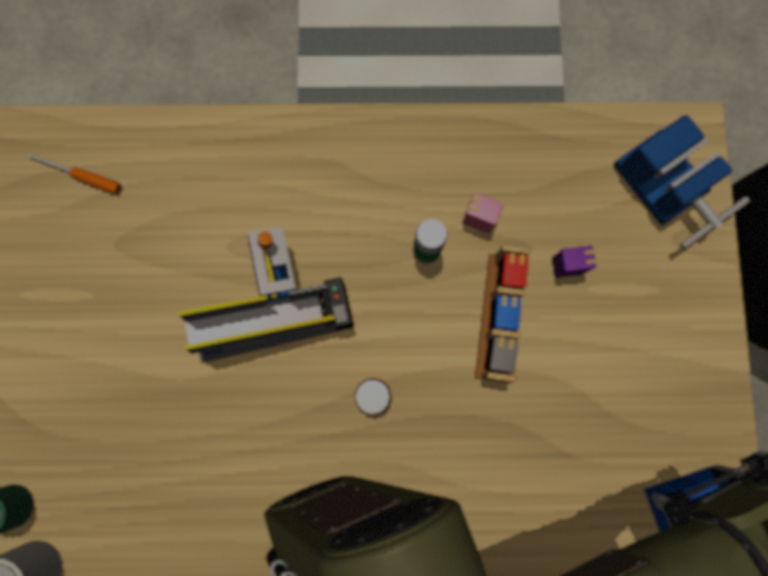

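The scene view shows the red battery in the +x bay (314,243), pink and purple decoys beside the rack (270,290 and 280,228), and the knob at (405,380). The top view agrees: red lid at (514,268), chute running from (185,330) down to the charger at (340,303). The networks match both.

```bash
cat >> h.py <<'E'
def down(yaw,tilt=0,dockyaw=0):
    m=R.from_euler('xyz',[np.pi,0,yaw])
    if tilt: m=R.from_rotvec(tilt*np.array([-np.sin(dockyaw),np.cos(dockyaw),0]))*m
    return m
def go(pos,rot):
    "turn first, then shift"
    T=tool(); A=R.from_matrix(T[:3,:3]); rv=(A.inv()*rot).as_rotvec(degrees=True)
    d=np.asarray(pos)-T[:3,3]
    print('turn',rv.round(2),'shift after turn',rot.inv().apply(d).round(1),'shift before turn',A.inv().apply(d).round(1))
E
python3 - <<'E'
from h import *
print(manip.read_state()['eef_rot'].round(4))
go([579,-281,210],down(-0.187))
E
```

```text
[3.1416 0.     0.4028]
turn [ 0.    0.   33.79] shift after turn [ 315.2 -288.6   14.4] shift before turn [422.5 -64.5  14.4]
```

>>> send_rows(
  plan=[
    {"travel":[20,0,0],"delta_rot":[0,0,0],"fingers":-1},
    {"travel":[40,0,0],"delta_rot":[0,0,0],"fingers":-1},
    {"travel":[50,-10,0],"delta_rot":[0,0,0],"fingers":-1},
    {"travel":[50,-10,0],"delta_rot":[0,0,0],"fingers":-1},
    {"travel":[50,-10,0],"delta_rot":[0,0,0],"fingers":-1},
    {"travel":[50,-10,0],"delta_rot":[0,0,0],"fingers":-1},
    {"travel":[50,-10,0],"delta_rot":[0,0,0],"fingers":-1},
    {"travel":[50,-10,0],"delta_rot":[0,0,0],"fingers":-1},
    {"travel":[40,-5,0],"delta_rot":[0,0,0],"fingers":-1},
    {"travel":[22.5,0,0],"delta_rot":[0,0,8.4],"fingers":-1},
    {"travel":[0,0,0],"delta_rot":[0,0,8.4],"fingers":-1},
    {"travel":[0,0,0],"delta_rot":[0,0,8.5],"fingers":-1},
    {"travel":[0,0,0],"delta_rot":[0,0,8.5],"fingers":-1},
    {"travel":[0,0,0],"delta_rot":[0,0,0],"fingers":-1},
  ],
)

```text
clock: 3.05
eef_pos: [579.3, -279.5, 224.4]
eef_rot: [-3.141, 0.0, -0.186]
wrist_force: [0.9, 0.4, -0.4]
finger_gap: 93.5
```

Run:
```python
from h import *
np.set_printoptions(precision=1,suppress=True)
s=manip.read_state(); print(s['eef_pos'],s['eef_rot'],s['clock'])
c=snap('wrist'); save(c,'w1.png'); P=cloud(c)
for t in ['pack_mid','pack_contacts','rack']:
    print(t,[(w(c,d['at']),round(d['confidence'],2)) for d in tip_of(t,'wrist')[:3]])
C=c['color'].astype(int); h=P[...,2]
m=(C[...,0]>100)&(C[...,1]<60)&(C[...,2]<70)&(h>80)&(h<100)
q=P[m]; print(len(q),np.percentile(q,[2,50,98],axis=0)); print(cv2.minAreaRect(q[:,:2].astype(np.float32)), c['z_map'].min())
# wooden partitions tops
m=(h>93)&(h<100)&~m&(C[...,0]>C[...,2]+40)&(C[...,1]>70); print(m.sum()); n,l,st,ce=cv2.connectedComponentsWithStats(m.astype(np.uint8))
for i in range(1,n):
    if st[i,4]>60: print(cv2.minAreaRect(P[l==i][:,:2].astype(np.float32)))
```

```text
[ 579.3 -279.5  224.4] [-3.1  0.  -0.2] 3.05
pack_mid [(array([ 600.4, -400.5,   43.7]), 0.86)]
pack_contacts [(array([ 603. , -430. ,   42.3]), 0.85), (array([ 608.3, -286.8,   48.9]), 0.79)]
rack [(array([ 497.3, -264.2,   -2.5]), 0.65)]
1467 [[ 551.5 -305.    90.3]
 [ 572.3 -283.4   92.6]
 [ 608.1 -261.4   93.9]]
((579.3847045898438, -282.778564453125), (43.00871276855469, 58.68338394165039), 81.96612548828125) 0.0
1614
((616.7617797851562, -283.0268249511719), (48.66311264038086, 10.355953216552734), 81.12567901611328)
((540.519775390625, -271.5372009277344), (47.67626190185547, 8.18541431427002), 81.65757751464844)
((452.7449951171875, -259.1723937988281), (49.07130813598633, 30.865259170532227), 82.30087280273438)
((385.64910888671875, -248.59957885742188), (46.709754943847656, 8.756598472595215), 79.5970687866211)
```

View pics/w1.png

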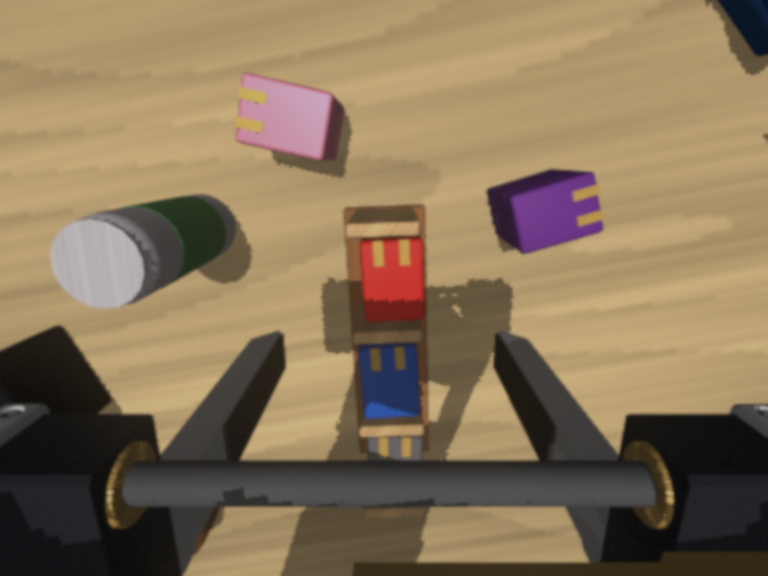

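The wrist view shows the red battery at (393,280), with its contacts at the far end. It sits a few mm off the partitions' centre line, towards the right. The rack yaw comes out near -0.146.

>>> send_rows(
  plan=[
    {"travel":[0,0,0],"delta_rot":[0,0,2.3],"fingers":-1},
    {"travel":[0.6,3,30],"delta_rot":[0,0,0],"fingers":-0.8},
    {"travel":[0,0,40],"delta_rot":[0,0,0],"fingers":-0.8},
    {"travel":[0,0,40],"delta_rot":[0,0,0],"fingers":-0.8},
    {"travel":[0,0,30],"delta_rot":[0,0,0],"fingers":-0.8},
    {"travel":[0,0,20],"delta_rot":[0,0,0],"fingers":-0.6},
    {"travel":[0,0,0],"delta_rot":[0,0,0],"fingers":-0.4},
    {"travel":[0,0,0],"delta_rot":[0,0,0],"fingers":-0.2},
  ],
  grip_force=25,
)

```text
clock: 4.25
eef_pos: [579.3, -283.9, 65.8]
eef_rot: [3.141, -0.002, -0.227]
wrist_force: [-0.2, -0.1, 0.0]
finger_gap: 59.2
```

>>> send_rows(
  plan=[
    {"travel":[0,0,0],"delta_rot":[0,0,0],"fingers":0.2},
    {"travel":[0,0,0],"delta_rot":[0,0,0],"fingers":0.6},
    {"travel":[0,0,0],"delta_rot":[0,0,0],"fingers":0.6},
    {"travel":[0,0,0],"delta_rot":[0,0,0],"fingers":0.6},
  ],
  grip_force=25,
)

```text
clock: 4.75
eef_pos: [579.4, -283.5, 65.7]
eef_rot: [3.141, -0.002, -0.227]
wrist_force: [0.4, 3.2, 7.3]
finger_gap: 45.3
```

Run:
```python
from h import *
s=manip.read_state(); print(s['eef_pos'],s['eef_rot'],s['clock'],s['finger_gap'],s['wrist_force'])
go([480,-90,200],down(-0.146))
```

```text
[ 579.35267349 -283.54835336   65.6635217 ] [ 3.14147786e+00 -1.90432647e-03 -2.27029318e-01] 4.75 45.26360119746705 [0.44712011 3.19686302 7.34275891]
turn [ 0.01 -0.11 -4.64] shift after turn [-126.5 -177.  -134.3] shift before turn [-140.1 -166.2 -134.6]
```

I turned the wrong way, so I'll open, correct the yaw by -4.6° and grip again.

>>> send_rows(
  plan=[
    {"travel":[0,0,0],"delta_rot":[0,0,0],"fingers":-0.3},
    {"travel":[0,0,0],"delta_rot":[0,0,0],"fingers":-0.4},
    {"travel":[0,0,0],"delta_rot":[0,0,-4.6],"fingers":-0.4},
    {"travel":[0,0,0],"delta_rot":[0,0,0],"fingers":0},
    {"travel":[0,0,0],"delta_rot":[0,0,0],"fingers":0.6},
    {"travel":[0,0,0],"delta_rot":[0,0,0],"fingers":0.6},
    {"travel":[0,0,0],"delta_rot":[0,0,0],"fingers":0.6},
  ],
  grip_force=25,
)

```text
clock: 5.62
eef_pos: [578.7, -283.6, 64.4]
eef_rot: [-3.142, 0.0, -0.147]
wrist_force: [-0.3, 0.3, -0.2]
finger_gap: 44.3
```

>>> send_rows(
  plan=[
    {"travel":[0,0,-3],"delta_rot":[0,0,0],"fingers":0.6},
    {"travel":[0,0,-10],"delta_rot":[0,0,0],"fingers":0.6},
    {"travel":[0,0,-20],"delta_rot":[0,0,0],"fingers":0.6},
    {"travel":[0,0,-30],"delta_rot":[0,0,0],"fingers":0.6},
    {"travel":[0,0,-35],"delta_rot":[0,0,0],"fingers":0.6},
    {"travel":[0,0,-20],"delta_rot":[0,0,0],"fingers":0.6},
    {"travel":[0,0,-7],"delta_rot":[0,0,0],"fingers":0.6},
    {"travel":[0,0,0],"delta_rot":[0,0,0],"fingers":0.6},
  ],
  grip_force=25,
)

```text
clock: 6.62
eef_pos: [578.7, -283.6, 189.8]
eef_rot: [3.141, -0.0, -0.147]
wrist_force: [-0.1, 0.1, -5.3]
finger_gap: 43.9
```

Run:
```python
from h import *
s=manip.read_state(); print(s['eef_pos'],s['eef_rot'],s['clock'],s['finger_gap'],s['wrist_force'])
go([480,-90,200],down(-0.146))
c=snap('wrist'); save(c,'w2.png')
```

```text
[ 578.67218733 -283.59419778  189.80597404] [ 3.14146695e+00 -4.15221131e-04 -1.47004076e-01] 6.625 43.88069427302217 [-0.09919557  0.08597876 -5.30723084]
turn [ 0.01 -0.02 -0.06] shift after turn [-125.8 -177.2  -10.2] shift before turn [-126.  -177.1  -10.3]
```

View pics/w2.png

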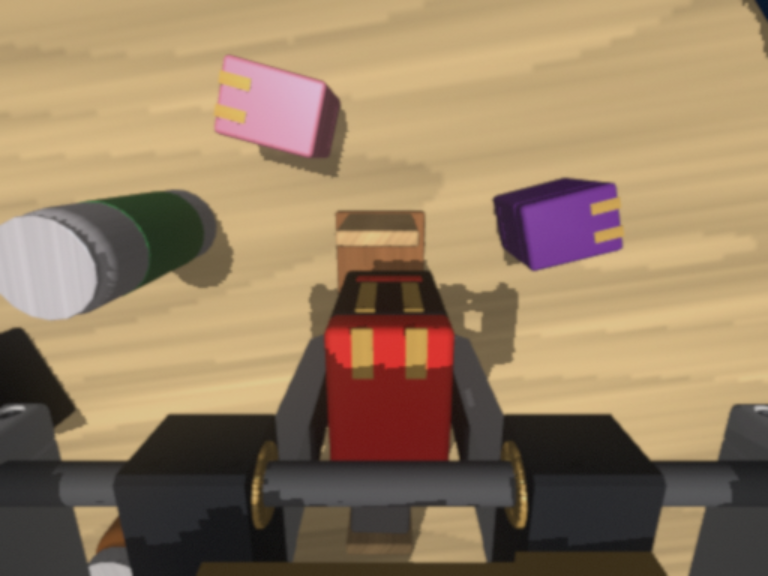

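Gripped square and lifted (lid at 390,390, about 0.55 kg). Next it goes down on clear bench.

>>> send_rows(
  plan=[
    {"travel":[-8,-10,0],"delta_rot":[0,0,0],"fingers":0.6},
    {"travel":[-18,-25,0],"delta_rot":[0,0,0],"fingers":0.6},
    {"travel":[-25,-35,0],"delta_rot":[0,0,0],"fingers":0.6},
    {"travel":[-25,-35,0],"delta_rot":[0,0,0],"fingers":0.6},
    {"travel":[-25,-35,10],"delta_rot":[0,0,0],"fingers":0.6},
    {"travel":[-17,-25,20],"delta_rot":[0,0,0],"fingers":0.6},
    {"travel":[-8,-12,30],"delta_rot":[0,0,0],"fingers":0.6},
    {"travel":[0,0,30],"delta_rot":[0,0,0],"fingers":0.6},
    {"travel":[0,0,20],"delta_rot":[0,0,0],"fingers":0.6},
    {"travel":[0,0,13],"delta_rot":[0,0,0],"fingers":0.6},
    {"travel":[0,0,8],"delta_rot":[0,0,0],"fingers":0.6},
    {"travel":[0,0,4],"delta_rot":[0,0,0],"fingers":0.6},
    {"travel":[0,0,0],"delta_rot":[0,0,0],"fingers":0.6},
  ],
)

```text
clock: 8.3
eef_pos: [480.1, -90.1, 54.6]
eef_rot: [3.142, -0.0, -0.147]
wrist_force: [0.6, 0.1, -4.2]
finger_gap: 44.2
```

>>> send_rows(
  plan=[
    {"travel":[0,0,1],"delta_rot":[0,0,0],"fingers":0.6},
    {"travel":[0,0,1],"delta_rot":[0,0,0],"fingers":0.6},
    {"travel":[0,0,0],"delta_rot":[0,0,0],"fingers":0.6},
  ],
)

```text
clock: 8.68
eef_pos: [480.0, -90.1, 52.5]
eef_rot: [3.142, -0.0, -0.147]
wrist_force: [-0.1, 0.9, -5.3]
finger_gap: 44.1
```

>>> send_rows(
  plan=[
    {"travel":[0,0,0],"delta_rot":[0,0,0],"fingers":-0.2},
    {"travel":[0,0,0],"delta_rot":[0,0,0],"fingers":-0.5},
    {"travel":[0,0,-5],"delta_rot":[0,0,0],"fingers":-0.8},
    {"travel":[0,0,-30],"delta_rot":[0,0,0],"fingers":-1},
    {"travel":[0,0,-50],"delta_rot":[0,0,0],"fingers":-1},
    {"travel":[0,0,0],"delta_rot":[0,0,-10],"fingers":-1},
    {"travel":[0,0,0],"delta_rot":[0,0,-10],"fingers":-1},
    {"travel":[0,0,0],"delta_rot":[0,0,-10],"fingers":-1},
    {"travel":[0,0,0],"delta_rot":[0,0,-10],"fingers":-1},
    {"travel":[0,0,0],"delta_rot":[0,0,-10],"fingers":-1},
    {"travel":[0,0,0],"delta_rot":[0,0,-10],"fingers":-1},
    {"travel":[0,0,0],"delta_rot":[0,0,-10],"fingers":-1},
    {"travel":[0,0,0],"delta_rot":[0,0,-10],"fingers":-1},
    {"travel":[0,0,0],"delta_rot":[0,0,-10],"fingers":-1},
    {"travel":[0,0,0],"delta_rot":[0,0,0],"fingers":-1},
  ],
)

```text
clock: 10.55
eef_pos: [480.1, -90.1, 137.8]
eef_rot: [3.141, 0.0, 1.423]
wrist_force: [-0.3, 0.2, 0.3]
finger_gap: 94.0
```

Run:
```python
from h import *
np.set_printoptions(precision=2,suppress=True)
s=manip.read_state(); print(s['eef_pos'],s['eef_rot'],s['clock'],s['finger_gap'],s['wrist_force'])
c=snap('wrist'); save(c,'w3.png');P=cloud(c);C=c['color'].astype(int); h=P[...,2]
for n in ['wrist','top']:
    if n=='top': c=snap(n);P=cloud(c);C=c['color'].astype(int); h=P[...,2]
    m=(C[...,0]>90)&(C[...,1]<60)&(C[...,2]<70)&(h>70)&(h<90)
    q=P[m]; print(n,len(q)); 
    if len(q)>9: print(cv2.minAreaRect(q[:,:2].astype(np.float32)),np.median(q[:,2]))
```

```text
[480.06 -90.09 137.82] [3.14 0.   1.42] 10.55 93.96082870216703 [-0.34  0.25  0.33]
wrist 3168
((491.8964538574219, -28.46819305419922), (170.12168884277344, 60.221580505371094), 78.0938720703125) 80.5613104247589
top 16
((614.330322265625, -87.57327270507812), (33.925392150878906, 324.2402038574219), 25.92953109741211) 85.98916796334686
```

View pics/w3.png

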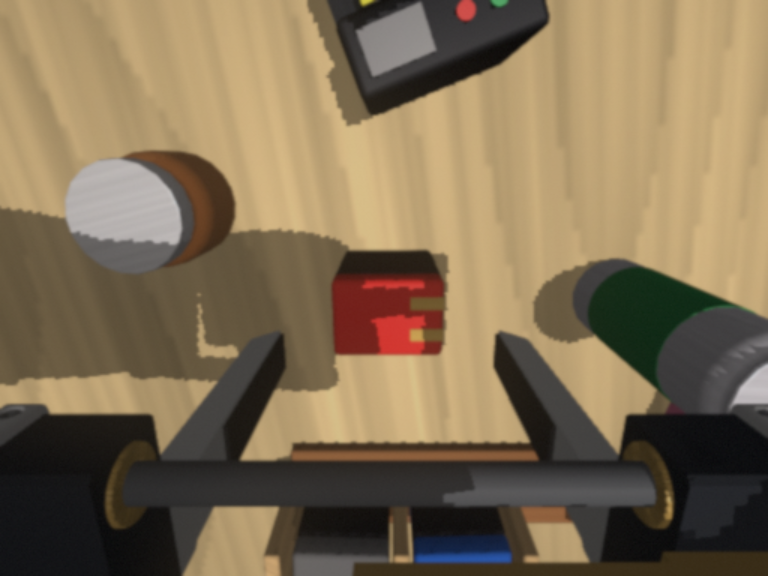

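Battery stands square at (390,315) with fingers either side of its ends, contacts to the right. Gripping by the ends.

>>> send_rows(
  plan=[
    {"travel":[0,0,20],"delta_rot":[0,0,0],"fingers":-1},
    {"travel":[0,0,35],"delta_rot":[0,0,0],"fingers":-1},
    {"travel":[0,0,22],"delta_rot":[0,0,0],"fingers":-0.8},
    {"travel":[0,0,9],"delta_rot":[0,0,0],"fingers":-0.6},
    {"travel":[0,0,0],"delta_rot":[0,0,0],"fingers":-0.4},
    {"travel":[0,0,0],"delta_rot":[0,0,0],"fingers":-0.3},
    {"travel":[0,0,0],"delta_rot":[0,0,0],"fingers":0.2},
    {"travel":[0,0,0],"delta_rot":[0,0,0],"fingers":0.2},
    {"travel":[0,0,0],"delta_rot":[0,0,0],"fingers":0.2},
  ],
  grip_force=25,
)

```text
clock: 11.78
eef_pos: [480.0, -90.0, 52.2]
eef_rot: [3.141, 0.0, 1.424]
wrist_force: [-5.2, 0.3, 6.3]
finger_gap: 59.9
```

>>> send_rows(
  plan=[
    {"travel":[0,0,-4],"delta_rot":[0,0,0],"fingers":0.2},
    {"travel":[0,0,-15],"delta_rot":[0,0,0],"fingers":0.2},
    {"travel":[0,0,-30],"delta_rot":[0,0,0],"fingers":0.2},
    {"travel":[0,0,-45],"delta_rot":[0,0,0],"fingers":0.2},
    {"travel":[0,0,-50],"delta_rot":[0,0,0],"fingers":0.2},
    {"travel":[0,0,-40],"delta_rot":[0,0,0],"fingers":0.2},
    {"travel":[0,0,-20],"delta_rot":[0,0,0],"fingers":0.2},
    {"travel":[0,0,-4],"delta_rot":[0,0,0],"fingers":0.2},
    {"travel":[0,0,0],"delta_rot":[0,0,0],"fingers":0.2},
  ],
)

```text
clock: 12.9
eef_pos: [479.7, -90.0, 259.1]
eef_rot: [-3.141, -0.0, 1.424]
wrist_force: [0.0, -0.3, -4.6]
finger_gap: 60.0
```

Run:
```python
from h import *
s=manip.read_state(); print(s['eef_pos'],s['eef_rot'],s['clock'],s['finger_gap'],s['wrist_force'])
go([390,230,260],down(0.209))
```

```text
[479.69716964 -90.00385088 259.08665696] [-3.14105902e+00 -8.32758028e-05  1.42378306e+00] 12.9 59.99605201360129 [ 0.01204933 -0.29101311 -4.62512601]
turn [-3.00e-02  1.00e-02  6.96e+01] shift after turn [ -21.4 -331.7   -0.9] shift before turn [ 303.4 -135.6   -0.8]
```

>>> send_rows(
  plan=[
    {"travel":[15,-7,0],"delta_rot":[0,0,0],"fingers":0.2},
    {"travel":[30,-13,0],"delta_rot":[0,0,0],"fingers":0.2},
    {"travel":[40,-18,0],"delta_rot":[0,0,0],"fingers":0.2},
    {"travel":[45,-20,0],"delta_rot":[0,0,0],"fingers":0.2},
    {"travel":[45,-20,0],"delta_rot":[0,0,0],"fingers":0.2},
    {"travel":[45,-20,0],"delta_rot":[0,0,0],"fingers":0.2},
    {"travel":[40,-18,0],"delta_rot":[0,0,0],"fingers":0.2},
    {"travel":[28,-12,0],"delta_rot":[0,0,0],"fingers":0.2},
    {"travel":[15,-7.6,0],"delta_rot":[0,0,4.6],"fingers":0.2},
    {"travel":[0,0,0],"delta_rot":[0,0,10],"fingers":0.2},
    {"travel":[0,0,0],"delta_rot":[0,0,10],"fingers":0.2},
    {"travel":[0,0,0],"delta_rot":[0,0,10],"fingers":0.2},
    {"travel":[0,0,0],"delta_rot":[0,0,10],"fingers":0.2},
    {"travel":[0,0,0],"delta_rot":[0,0,10],"fingers":0.2},
    {"travel":[0,0,0],"delta_rot":[0,0,10],"fingers":0.2},
    {"travel":[0,0,0],"delta_rot":[0,0,5],"fingers":0.2},
    {"travel":[0,0,0],"delta_rot":[0,0,0],"fingers":0.2},
  ],
)

```text
clock: 15.02
eef_pos: [389.5, 229.8, 258.8]
eef_rot: [3.141, 0.001, 0.21]
wrist_force: [0.4, 0.1, -5.1]
finger_gap: 59.5
```

Run:
```python
from h import *
np.set_printoptions(precision=2,suppress=True)
s=manip.read_state(); print(s['eef_pos'],s['eef_rot'],s['clock'],s['finger_gap'],s['wrist_force'],s['joints'])
c=snap('wrist'); save(c,'w4.png');P=cloud(c); np.savez('w4.npz',P=P,C=c['color'])
for t in ['dock','chute_floor','chute_stop','chute_load','knob']:
    print(t,[(w(c,d['at']),round(d['confidence'],2)) for d in tip_of(t,'wrist')[:2]])
# plane-fit refinement: points in approx dock frame
yaw=-1.362; D=np.array([490.5,198,0]); B=R.from_euler('z',yaw)*R.from_euler('y',0.21)
O=D+[0,0,55]
Q=B.inv().apply((P.reshape(-1,3)-O)).reshape(P.shape)
x,y,z=Q[...,0],Q[...,1],Q[...,2]; ok=c['z_map']>0
np.save('Q.npy',Q)
m=ok&(abs(y)<20)&(x>-120)&(x<110)&(abs(z)<15); print('floor n',m.sum()); 
if m.sum()>50:
    A=np.c_[x[m],y[m],np.ones(m.sum())]; print(np.linalg.lstsq(A,z[m],rcond=None)[0])
for sgn in (1,-1):
    m=ok&(abs(sgn*y-29)<8)&(x>-120)&(x<0)&(abs(z-84)<7)
    print('wall',sgn,m.sum(), np.median(z[m]) if m.any() else 0)
    if m.sum()>50:
        for a in range(-120,0,30):
            k=m&(x>=a)&(x<a+30)
            if k.sum()>5: print(a,np.percentile(y[k],[3,50,97]),np.median(z[k]))
```

```text
[389.46 229.82 258.85] [3.14 0.   0.21] 15.025 59.53856870146232 [ 0.41  0.13 -5.1 ] [0.45 0.05 1.73 0.   1.36 1.81]
dock [(array([491.34, 197.75,   5.45]), 0.65)]
chute_floor [(array([489.14, 196.49,  53.43]), 0.68)]
chute_stop [(array([523.75,  69.72,  67.97]), 0.71), (array([479.99, 246.49,  69.56]), 0.3)]
chute_load [(array([480.88, 245.96,  68.28]), 0.68)]
knob []
floor n 6509
[ 0.   -0.    1.18]
wall 1 1339 87.4465699118425
-120 [24.14 26.88 30.5 ] 87.41838179549256
-90 [24.43 27.26 30.72] 87.46537382215274
-60 [24.81 27.52 30.95] 87.54210552424573
-30 [25.03 27.84 31.26] 87.38506089266454
wall -1 1012 87.62923184533031
-120 [-33.66 -30.4  -27.24] 87.60190921975136
-90 [-33.42 -30.03 -26.92] 87.58938597001509
-60 [-33.13 -29.71 -26.86] 87.65256781090045
-30 [-32.8  -29.35 -26.47] 87.6692499768725
```

View pics/w4.png

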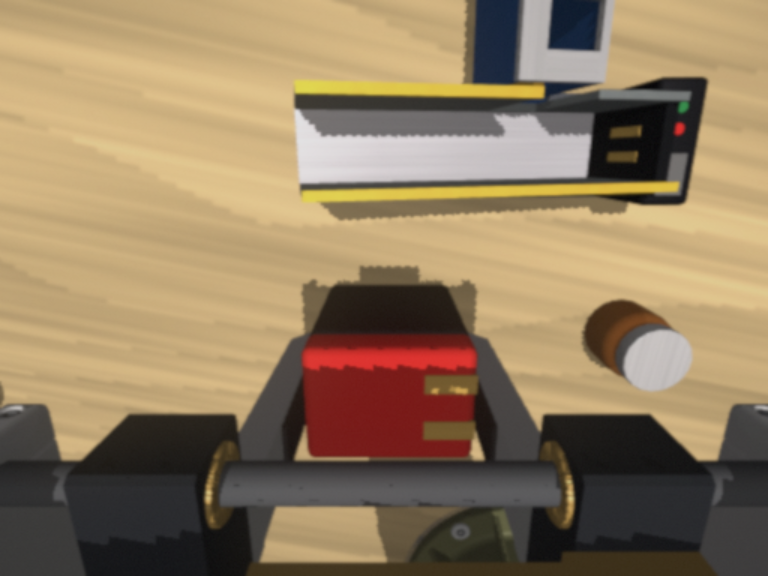

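Clear view: chute from (295,145) down to the contacts at (620,145), battery held square with its contacts to the right, i.e. downhill. I'll refine the chute frame from the depth map.

```bash
cat >> h.py <<'E'
YAW=-1.351
B=R.from_euler('z',YAW)*R.from_euler('y',0.21)
O0=np.array([490.5,198,56.2])+R.from_euler('z',YAW).apply([0,-0.6,0])
def ch(p): return O0+B.apply(p)
def inch(p): return B.inv().apply(np.asarray(p)-O0)
CR=B*R.from_euler('z',np.pi/2)*R.from_euler('x',np.pi)
E
python3 - <<'E'
from h import *
np.set_printoptions(precision=1,suppress=True)
d=np.load('w4.npz');P=d['P'];Q=inch(P.reshape(-1,3)).reshape(P.shape);x,y,z=np.moveaxis(Q,-1,0)
C=d['C'].astype(int)
m=(abs(y)<15)&(abs(z)<5); print('floor x',np.percentile(x[m],[.2,1,99,99.8]))
m=(abs(y)<18)&(z>15)&(z<60)&(x>100)&(x<135); print('stop x',np.percentile(x[m],[5,25,50,75]))
m=(abs(z-84)<6)&(abs(y+29)<5); print('wall x',np.percentile(x[m],[.3,99.7]))
# battery lid in tool frame
T=tool(); L=(P.reshape(-1,3)-T[:3,3])@T[:3,:3]; L=L.reshape(P.shape)
m=(C[...,0]>90)&(C[...,1]<70)&(C[...,2]<70)&(L[...,2]<-15)&(L[...,2]>-50)&(abs(L[...,1])<40)
print('lid tool',np.percentile(L[m],[1,50,99],axis=0))
m=(abs(L[...,0]-22)<12)&(L[...,2]>-25)&(L[...,2]<45)&(abs(L[...,1])<20);print('front face',np.percentile(L[m][:,0],[10,50,90]))
t=ch([-55,0,165]); print(t); go(t,CR)
E
```

```text
floor x [-121.7 -119.9  286.7  291.5]
stop x [121.2 122.  122.5 123. ]
wall x [-121.7  131.7]
lid tool [[-20.6 -28.2 -29.1]
 [  3.8  -1.8 -27.7]
 [ 21.6  28.7 -18.4]]
front face [20.9 21.3 21.6]
[485.7 216.8 229. ]
turn [12.  -0.1 -0.6] shift after turn [90.5 38.9 22.7] shift before turn [90.8 32.4 30.3]
```

>>> send_rows(
  plan=[
    {"travel":[0,0,0],"delta_rot":[6,0,-0.3],"fingers":0.2},
    {"travel":[0,0,0],"delta_rot":[6,0,-0.3],"fingers":0.2},
    {"travel":[15,6,3],"delta_rot":[0,0,0],"fingers":0.2},
    {"travel":[30,13,7],"delta_rot":[0,0,0],"fingers":0.2},
    {"travel":[30,13,7],"delta_rot":[0,0,0],"fingers":0.2},
    {"travel":[15.5,7,6],"delta_rot":[0,0,0],"fingers":0.2},
    {"travel":[0,0,0],"delta_rot":[0,0,0],"fingers":0.2},
    {"travel":[0,0,0],"delta_rot":[0,0,0],"fingers":0.2},
  ],
)

```text
clock: 16.32
eef_pos: [485.7, 216.9, 228.9]
eef_rot: [-2.933, -0.001, 0.22]
wrist_force: [0.4, -0.9, -5.0]
finger_gap: 60.0
```

Run:
```python
from h import *
np.set_printoptions(precision=2,suppress=True)
s=manip.read_state(); print(inch(s['eef_pos']),s['clock'],s['finger_gap'],s['wrist_force'])
go(ch([-55,0.3,60]),CR)
```

```text
[-55.03  -0.   164.85] 16.325 59.953724623824726 [ 0.38 -0.9  -5.  ]
turn [ 0.09 -0.04  0.02] shift after turn [  0.3   0.  104.8] shift before turn [  0.2  -0.1 104.8]
```

>>> send_rows(
  plan=[
    {"travel":[0.7,0,10],"delta_rot":[0,0,0],"fingers":0.2},
    {"travel":[0,0,15],"delta_rot":[0,0,0],"fingers":0.2},
    {"travel":[0,0,12],"delta_rot":[0,0,0],"fingers":0.2},
    {"travel":[0,0,12],"delta_rot":[0,0,0],"fingers":0.2},
    {"travel":[0,0,15],"delta_rot":[0,0,0],"fingers":0.2},
    {"travel":[0,0,15],"delta_rot":[0,0,0],"fingers":0.2},
    {"travel":[0,0,13],"delta_rot":[0,0,0],"fingers":0.2},
    {"travel":[0,0,8],"delta_rot":[0,0,0],"fingers":0.2},
    {"travel":[0,0,4],"delta_rot":[0,0,0],"fingers":0.2},
    {"travel":[0,0,2],"delta_rot":[0,0,0],"fingers":0.2},
    {"travel":[0,0,0],"delta_rot":[0,0,0],"fingers":0.2},
  ],
)

```text
clock: 17.7
eef_pos: [481.9, 238.3, 125.4]
eef_rot: [-2.932, -0.001, 0.219]
wrist_force: [0.7, -0.4, -4.2]
finger_gap: 59.6
```

>>> send_rows(
  plan=[
    {"travel":[0,0,1.5],"delta_rot":[0,0,0],"fingers":0.2},
    {"travel":[0,0,1],"delta_rot":[0,0,0],"fingers":0.2},
    {"travel":[0,0,0],"delta_rot":[0,0,0],"fingers":0.2},
  ],
)

```text
clock: 18.08
eef_pos: [481.7, 238.9, 122.8]
eef_rot: [-2.932, -0.001, 0.219]
wrist_force: [0.8, 0.2, -5.7]
finger_gap: 59.7
```

>>> send_rows(
  plan=[
    {"travel":[0,0,1],"delta_rot":[0,0,0],"fingers":0.2},
    {"travel":[0,0,0],"delta_rot":[0,0,0],"fingers":0.2},
  ],
)

```text
clock: 18.32
eef_pos: [481.7, 239.0, 121.8]
eef_rot: [-2.932, -0.001, 0.219]
wrist_force: [0.1, -0.3, -4.2]
finger_gap: 60.2
```

Run:
```python
from h import *
np.set_printoptions(precision=2,suppress=True)
s=manip.read_state(); print(inch(s['eef_pos']),s['clock'],s['finger_gap'],s['wrist_force'])
```

```text
[-54.73   0.92  55.37] 18.325 60.15971041283219 [ 0.09 -0.26 -4.17]
```

>>> send_rows(
  plan=[
    {"travel":[0,0,1],"delta_rot":[0,0,0],"fingers":0.2},
    {"travel":[0,0,1],"delta_rot":[0,0,0],"fingers":0.2},
    {"travel":[0,0,0],"delta_rot":[0,0,0],"fingers":0.2},
  ],
)

```text
clock: 18.7
eef_pos: [481.6, 239.5, 119.8]
eef_rot: [-2.932, -0.001, 0.219]
wrist_force: [0.4, 0.4, -4.8]
finger_gap: 59.8
```

>>> send_rows(
  plan=[
    {"travel":[0,0,0.7],"delta_rot":[0,0,0],"fingers":0.2},
    {"travel":[0,0,0],"delta_rot":[0,0,0],"fingers":0.2},
  ],
)

```text
clock: 18.95
eef_pos: [481.6, 239.6, 119.2]
eef_rot: [-2.932, -0.001, 0.219]
wrist_force: [-0.8, -0.0, -5.1]
finger_gap: 60.0
```

>>> send_rows(
  plan=[
    {"travel":[0,0,0.7],"delta_rot":[0,0,0],"fingers":0.2},
    {"travel":[0,0,0],"delta_rot":[0,0,0],"fingers":0.2},
  ],
)

```text
clock: 19.2
eef_pos: [481.5, 239.7, 118.4]
eef_rot: [-2.932, -0.001, 0.22]
wrist_force: [0.5, 0.5, -4.5]
finger_gap: 59.6
```

>>> send_rows(
  plan=[
    {"travel":[0,0,0.7],"delta_rot":[0,0,0],"fingers":0.2},
    {"travel":[0,0,0],"delta_rot":[0,0,0],"fingers":0.2},
  ],
)

```text
clock: 19.45
eef_pos: [481.6, 239.9, 117.9]
eef_rot: [-2.932, -0.001, 0.219]
wrist_force: [1.4, -0.6, -3.8]
finger_gap: 59.7
```

>>> send_rows(
  plan=[
    {"travel":[0,0,0.7],"delta_rot":[0,0,0],"fingers":0.2},
    {"travel":[0,0,0],"delta_rot":[0,0,0],"fingers":0.2},
  ],
)

```text
clock: 19.7
eef_pos: [481.7, 239.9, 117.9]
eef_rot: [-2.932, -0.002, 0.22]
wrist_force: [-2.5, -3.7, 5.3]
finger_gap: 59.5
```

Contact felt. Release and retreat, checking the battery from above.

>>> send_rows(
  plan=[
    {"travel":[0,0,-0.4],"delta_rot":[0,0,0],"fingers":0.1},
    {"travel":[0,0,0],"delta_rot":[0,0,0],"fingers":-0.4},
    {"travel":[0,0,0],"delta_rot":[0,0,0],"fingers":-0.7},
    {"travel":[0,0,0],"delta_rot":[0,0,0],"fingers":-0.7},
    {"travel":[0,0,-15],"delta_rot":[0,0,0],"fingers":-0.7},
    {"travel":[0,0,-30],"delta_rot":[0,0,0],"fingers":-0.7},
    {"travel":[0,0,-30],"delta_rot":[0,0,0],"fingers":-0.7},
    {"travel":[0,-20,-15],"delta_rot":[0,0,0],"fingers":0},
    {"travel":[0,-30,0],"delta_rot":[0,0,0],"fingers":0.6},
    {"travel":[0,-5,0],"delta_rot":[0,0,0],"fingers":1},
    {"travel":[0,0,0],"delta_rot":[0,0,0],"fingers":1},
    {"travel":[0,0,0],"delta_rot":[0,0,0],"fingers":1},
  ],
)

```text
clock: 21.2
eef_pos: [473.9, 273.5, 216.8]
eef_rot: [-2.932, -0.001, 0.219]
wrist_force: [0.0, 0.1, -0.5]
finger_gap: 33.3
```

Run:
```python
from h import *
np.set_printoptions(precision=2,suppress=True)
s=manip.read_state(); print(inch(s['eef_pos']),s['clock'],s['finger_gap'],s['wrist_force'])
c=snap('wrist'); save(c,'w5.png'); print(c['tool_from_camera']); P=cloud(c);C=c['color'].astype(int)
Q=inch(P.reshape(-1,3)).reshape(P.shape)
m=(C[...,0]>90)&(C[...,1]<60)&(C[...,2]<70)&(Q[...,2]>60)&(Q[...,2]<95)&(abs(Q[...,1])<40)
print('lid',m.sum(),np.percentile(Q[m],[1,50,99],axis=0))
```

```text
[-109.05    0.85  141.  ] 21.2 33.331137079863744 [ 0.    0.13 -0.5 ]
[[  -0.      0.96    0.28   82.87]
 [   1.      0.     -0.      0.58]
 [  -0.      0.28   -0.96 -161.03]
 [   0.      0.      0.      1.  ]]
lid 2932 [[-83.76 -19.15  75.89]
 [-57.05   3.23  79.87]
 [-26.7   22.27  81.33]]
```

View pics/w5.png

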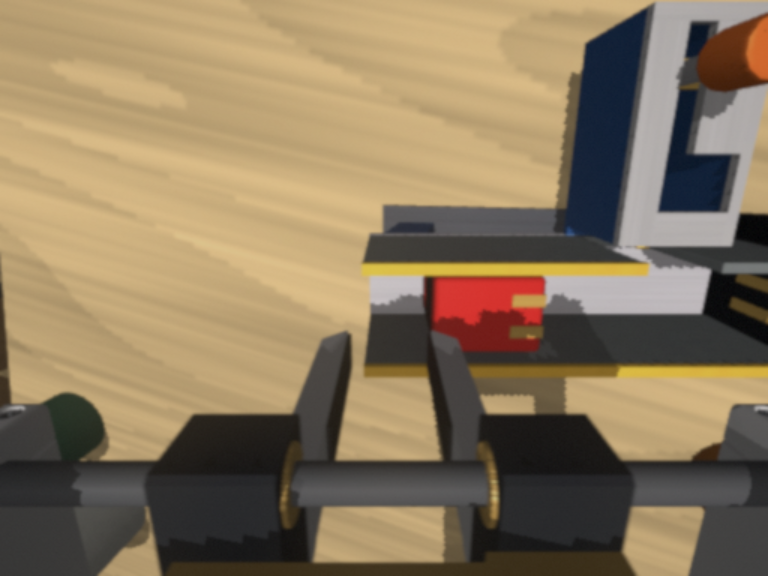

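Battery stands in the chute at (490,310), contacts downhill. The L slot's notch shows at (710,180). Closing the fingers, then lowering behind it and pushing.

>>> send_rows(
  plan=[
    {"travel":[0,0,0],"delta_rot":[0,0,0],"fingers":1},
    {"travel":[0,0,0],"delta_rot":[0,0,0],"fingers":1},
    {"travel":[0,0,0],"delta_rot":[0,0,0],"fingers":1},
    {"travel":[0,0,15],"delta_rot":[0,0,0],"fingers":1},
    {"travel":[0,0,25],"delta_rot":[0,0,0],"fingers":1},
    {"travel":[0,0,25],"delta_rot":[0,0,0],"fingers":1},
    {"travel":[0,0,25],"delta_rot":[0,0,0],"fingers":1},
    {"travel":[0,0,14],"delta_rot":[0,0,0],"fingers":1},
    {"travel":[0,0,0],"delta_rot":[0,0,0],"fingers":1},
  ],
)

```text
clock: 22.38
eef_pos: [468.7, 295.3, 114.3]
eef_rot: [-2.932, 0.001, 0.22]
wrist_force: [0.4, -0.4, 1.1]
finger_gap: 0.4
```

>>> send_rows(
  plan=[
    {"travel":[0,4,0],"delta_rot":[0,0,0],"fingers":1},
    {"travel":[0,5,0],"delta_rot":[0,0,0],"fingers":1},
    {"travel":[0,5,0],"delta_rot":[0,0,0],"fingers":1},
    {"travel":[0,6,0],"delta_rot":[0,0,0],"fingers":1},
    {"travel":[0,8,0],"delta_rot":[0,0,0],"fingers":1},
    {"travel":[0,8,0],"delta_rot":[0,0,0],"fingers":1},
  ],
)

```text
clock: 23.12
eef_pos: [477.2, 260.9, 108.4]
eef_rot: [-2.931, -0.002, 0.219]
wrist_force: [-1.9, 4.1, 6.6]
finger_gap: 0.5
```

>>> send_rows(
  plan=[
    {"travel":[0,8,0],"delta_rot":[0,0,0],"fingers":1},
    {"travel":[0,8,0],"delta_rot":[0,0,0],"fingers":1},
    {"travel":[0,9,0],"delta_rot":[0,0,0],"fingers":1},
    {"travel":[0,9,0],"delta_rot":[0,0,0],"fingers":1},
    {"travel":[0,9,0],"delta_rot":[0,0,0],"fingers":1},
    {"travel":[0,9,0],"delta_rot":[0,0,0],"fingers":1},
    {"travel":[0,9,0],"delta_rot":[0,0,0],"fingers":1},
    {"travel":[0,9,0],"delta_rot":[0,0,0],"fingers":1},
    {"travel":[0,9,0],"delta_rot":[0,0,0],"fingers":1},
    {"travel":[0,8,0],"delta_rot":[0,0,0],"fingers":1},
    {"travel":[0,6,0],"delta_rot":[0,0,0],"fingers":1},
    {"travel":[0,5,0],"delta_rot":[0,0,0],"fingers":1},
    {"travel":[0,0,0],"delta_rot":[0,0,0],"fingers":1},
  ],
)

```text
clock: 24.75
eef_pos: [498.0, 167.0, 87.6]
eef_rot: [-2.932, -0.002, 0.219]
wrist_force: [0.7, 2.6, 2.9]
finger_gap: 0.8
```

Run:
```python
from h import *
np.set_printoptions(precision=2,suppress=True)
s=manip.read_state(); print(inch(s['eef_pos']),s['clock'],s['finger_gap'],B.inv().apply(s['wrist_force']))
```

```text
[24.62  1.12 37.38] 24.75 0.7900234093669611 [-2.94  1.28  2.3 ]
```

>>> send_rows(
  plan=[
    {"travel":[0,5,0],"delta_rot":[0,0,0],"fingers":1},
    {"travel":[0,6,0],"delta_rot":[0,0,0],"fingers":1},
    {"travel":[0,5,0],"delta_rot":[0,0,0],"fingers":1},
    {"travel":[0,3,0],"delta_rot":[0,0,0],"fingers":1},
    {"travel":[0,0,0],"delta_rot":[0,0,0],"fingers":1},
  ],
)

```text
clock: 25.38
eef_pos: [501.9, 149.0, 83.5]
eef_rot: [-2.932, -0.001, 0.219]
wrist_force: [-0.4, 3.0, 3.1]
finger_gap: 0.4
```

>>> send_rows(
  plan=[
    {"travel":[0,1.5,0],"delta_rot":[0,0,0],"fingers":1},
    {"travel":[0,1,0],"delta_rot":[0,0,0],"fingers":1},
    {"travel":[0,0,0],"delta_rot":[0,0,0],"fingers":1},
  ],
)

```text
clock: 25.75
eef_pos: [502.3, 146.8, 83.0]
eef_rot: [-2.932, -0.001, 0.22]
wrist_force: [-1.5, 3.2, 4.7]
finger_gap: 0.4
```

>>> send_rows(
  plan=[
    {"travel":[0,1,0],"delta_rot":[0,0,0],"fingers":1},
    {"travel":[0,1,0],"delta_rot":[0,0,0],"fingers":1},
    {"travel":[0,0,0],"delta_rot":[0,0,0],"fingers":1},
  ],
)

```text
clock: 26.12
eef_pos: [502.7, 145.0, 82.6]
eef_rot: [-2.932, -0.001, 0.22]
wrist_force: [0.1, 3.7, 4.5]
finger_gap: 0.8
```

Run:
```python
from h import *
np.set_printoptions(precision=2,suppress=True)
s=manip.read_state(); print(inch(s['eef_pos']),s['clock'],s['finger_gap'],B.inv().apply(s['wrist_force']))
```

```text
[47.73  0.99 37.17] 26.125 0.8048693989828903 [-4.44  0.86  3.68]
```

>>> send_rows(
  plan=[
    {"travel":[0,1,0],"delta_rot":[0,0,0],"fingers":1},
    {"travel":[0,1,0],"delta_rot":[0,0,0],"fingers":1},
    {"travel":[0,0,0],"delta_rot":[0,0,0],"fingers":1},
  ],
)

```text
clock: 26.5
eef_pos: [503.1, 143.7, 82.3]
eef_rot: [-2.931, -0.001, 0.22]
wrist_force: [-2.0, 8.2, 6.3]
finger_gap: 0.8
```

>>> send_rows(
  plan=[
    {"travel":[0,1,0],"delta_rot":[0,0,0],"fingers":1},
    {"travel":[0,0,0],"delta_rot":[0,0,0],"fingers":1},
  ],
)

```text
clock: 26.75
eef_pos: [503.1, 143.6, 82.4]
eef_rot: [-2.93, -0.001, 0.22]
wrist_force: [-3.7, 18.1, 7.9]
finger_gap: 0.2
```

>>> send_rows(
  plan=[
    {"travel":[0,1,0],"delta_rot":[0,0,0],"fingers":1},
    {"travel":[0,0,0],"delta_rot":[0,0,0],"fingers":1},
  ],
)

```text
clock: 27.0
eef_pos: [503.1, 143.6, 82.4]
eef_rot: [-2.928, -0.001, 0.22]
wrist_force: [-5.9, 25.6, 10.3]
finger_gap: 0.2
```

Battery is home: the force rose with no further motion. Back off, rise, and locate the knob.

>>> send_rows(
  plan=[
    {"travel":[0,-4,0],"delta_rot":[0,0,0],"fingers":1},
    {"travel":[0,-3,0],"delta_rot":[0,0,0],"fingers":1},
    {"travel":[0,0,-20],"delta_rot":[0,0,0],"fingers":1},
    {"travel":[0,0,-40],"delta_rot":[0,0,0],"fingers":1},
    {"travel":[0,0,-50],"delta_rot":[0,0,0],"fingers":0.6},
    {"travel":[0,0,-35],"delta_rot":[0,0,0],"fingers":0.2},
    {"travel":[25,0,-10],"delta_rot":[0,0,0],"fingers":0},
    {"travel":[25,0,0],"delta_rot":[0,0,0],"fingers":0},
    {"travel":[0,0,0],"delta_rot":[0,0,0],"fingers":0},
  ],
)

```text
clock: 28.12
eef_pos: [558.3, 127.0, 234.0]
eef_rot: [-2.932, 0.0, 0.219]
wrist_force: [0.5, -0.1, -0.7]
finger_gap: 45.9
```

Run:
```python
from h import *
np.set_printoptions(precision=2,suppress=True)
s=manip.read_state(); print(inch(s['eef_pos']),s['clock'],s['finger_gap'],s['wrist_force'])
c=snap('wrist'); save(c,'w6.png'); P=cloud(c);C=c['color'].astype(int)
Q=inch(P.reshape(-1,3)).reshape(P.shape)
m=(C[...,0]>150)&(C[...,1]>50)&(C[...,1]<130)&(C[...,2]<70)&(Q[...,2]>95)&(Q[...,2]<130)
print('knob',m.sum(),np.percentile(Q[m],[1,50,99],axis=0))
m&=Q[...,2]>np.percentile(Q[m][:,2],99)-4; print('top',cv2.minEnclosingCircle(Q[m][:,:2].astype(np.float32)))
m=(C[...,0]>90)&(C[...,1]<50)&(C[...,2]<60)&(Q[...,2]>60)&(Q[...,2]<95)&(abs(Q[...,1])<30)
print('lid',m.sum(),np.percentile(Q[m],[1,50,99],axis=0))
for t in ['knob']: print(t,[(inch(w(c,d['at'])),d['confidence']) for d in tip_of(t,'wrist')])
```

```text
[ 45.18  51.24 191.38] 28.125 45.888455688221214 [ 0.46 -0.11 -0.68]
knob 397 [[ 30.73 112.5  115.84]
 [ 44.98 120.42 117.73]
 [ 52.08 136.29 119.27]]
top ((40.51782989501953, 124.533447265625), 12.207077980041504)
lid 1054 [[ 62.32 -19.91  61.85]
 [ 76.3    5.71  79.7 ]
 [150.22  22.3   81.24]]
knob []
```

View pics/w6.png

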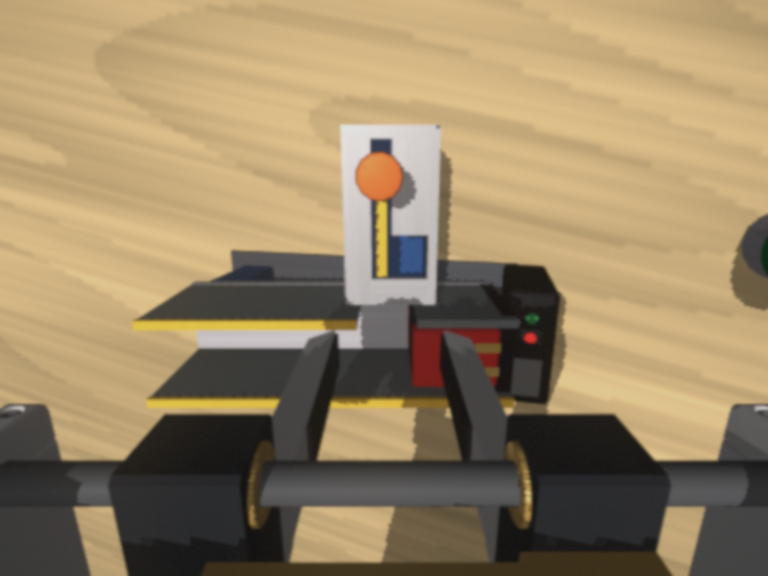

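Battery sits against the stop (lid at 455,358). The knob is at (378,177), measured at chute frame (40.5, 124.6). Moving over it, lowering and gripping.

>>> send_rows(
  plan=[
    {"travel":[20,-2.7,0],"delta_rot":[0,0,0],"fingers":-0.2},
    {"travel":[30,-2,0],"delta_rot":[0,0,0],"fingers":-0.2},
    {"travel":[23.4,0,0],"delta_rot":[0,0,0],"fingers":-0.2},
    {"travel":[0,0,15],"delta_rot":[0,0,0],"fingers":-0.2},
    {"travel":[0,0,20],"delta_rot":[0,0,0],"fingers":-0.2},
    {"travel":[0,0,20],"delta_rot":[0,0,0],"fingers":-0.2},
    {"travel":[0,0,20],"delta_rot":[0,0,0],"fingers":-0.2},
    {"travel":[0,0,9.5],"delta_rot":[0,0,0],"fingers":-0.2},
    {"travel":[0,0,0],"delta_rot":[0,0,0],"fingers":0.2},
    {"travel":[0,0,0],"delta_rot":[0,0,0],"fingers":0.8},
    {"travel":[0,0,0],"delta_rot":[0,0,0],"fingers":0.8},
    {"travel":[0,0,0],"delta_rot":[0,0,0],"fingers":0.8},
  ],
  grip_force=45,
)

```text
clock: 29.72
eef_pos: [624.8, 164.8, 153.7]
eef_rot: [-2.932, -0.002, 0.219]
wrist_force: [-0.6, -0.1, 2.2]
finger_gap: 24.8
```

Run:
```python
from h import *
np.set_printoptions(precision=2,suppress=True)
s=manip.read_state(); print(inch(s['eef_pos']),s['clock'],s['finger_gap'],B.inv().apply(s['wrist_force']))
```

```text
[ 40.05 124.46 108.25] 29.725 24.75201888574955 [-0.46 -0.56  2.16]
```

>>> send_rows(
  plan=[
    {"travel":[-4,0,0],"delta_rot":[0,0,0],"fingers":0.8},
    {"travel":[-6,0,0],"delta_rot":[0,0,0],"fingers":0.8},
    {"travel":[-8,0,0],"delta_rot":[0,0,0],"fingers":0.8},
    {"travel":[-8,0,0],"delta_rot":[0,0,0],"fingers":0.8},
    {"travel":[-8,0,0],"delta_rot":[0,0,0],"fingers":0.8},
    {"travel":[-7,0,0],"delta_rot":[0,0,0],"fingers":0.8},
    {"travel":[-5,0,0],"delta_rot":[0,0,0],"fingers":0.8},
    {"travel":[-3,0,0],"delta_rot":[0,0,0],"fingers":0.8},
    {"travel":[-2,0,0],"delta_rot":[0,0,0],"fingers":0.8},
    {"travel":[0,0,0],"delta_rot":[0,0,0],"fingers":0.8},
  ],
)

```text
clock: 30.98
eef_pos: [575.8, 153.8, 153.9]
eef_rot: [-2.932, -0.005, 0.219]
wrist_force: [11.1, 1.3, 0.8]
finger_gap: 25.1
```

Run:
```python
from h import *
np.set_printoptions(precision=2,suppress=True)
s=manip.read_state(); print(inch(s['eef_pos']),s['clock'],s['finger_gap'],B.inv().apply(s['wrist_force']))
```

```text
[ 40.03  74.17 108.42] 30.975 25.13133024972619 [ 0.91 11.09  1.  ]
```

>>> send_rows(
  plan=[
    {"travel":[-1.5,0,0],"delta_rot":[0,0,0],"fingers":0.8},
    {"travel":[0,0,0],"delta_rot":[0,0,0],"fingers":0.8},
    {"travel":[0,3,0],"delta_rot":[0,0,0],"fingers":0.8},
    {"travel":[0,4,0],"delta_rot":[0,0,0],"fingers":0.8},
    {"travel":[0,4,0],"delta_rot":[0,0,0],"fingers":0.8},
    {"travel":[0,1.5,0],"delta_rot":[0,0,0],"fingers":0.8},
    {"travel":[0,0,0],"delta_rot":[0,0,0],"fingers":0.8},
  ],
)

```text
clock: 31.85
eef_pos: [577.1, 141.5, 151.3]
eef_rot: [-2.932, -0.005, 0.219]
wrist_force: [10.3, 1.6, 0.9]
finger_gap: 25.2
```

Run:
```python
from h import *
np.set_printoptions(precision=2,suppress=True)
s=manip.read_state(); print(inch(s['eef_pos']),s['clock'],s['finger_gap'],B.inv().apply(s['wrist_force']))
```

```text
[ 52.6   72.81 108.43] 31.85 25.198975836974125 [ 0.47 10.45  1.  ]
```

Shifted 12.6 mm so far. One more small push to the end stop, then ease the spring back onto the notch and release.

>>> send_rows(
  plan=[
    {"travel":[0,1,0],"delta_rot":[0,0,0],"fingers":0.8},
    {"travel":[0,0.5,0],"delta_rot":[0,0,0],"fingers":0.8},
    {"travel":[0,0,0],"delta_rot":[0,0,0],"fingers":0.8},
  ],
)

```text
clock: 32.22
eef_pos: [577.2, 141.0, 151.1]
eef_rot: [-2.931, -0.005, 0.219]
wrist_force: [8.9, 6.4, 2.1]
finger_gap: 25.2
```

>>> send_rows(
  plan=[
    {"travel":[3,0,0],"delta_rot":[0,0,0],"fingers":0.8},
    {"travel":[3,0,0],"delta_rot":[0,0,0],"fingers":0.8},
    {"travel":[1,0,0],"delta_rot":[0,0,0],"fingers":0.8},
    {"travel":[0,0,0],"delta_rot":[0,0,0],"fingers":0.8},
  ],
)

```text
clock: 32.72
eef_pos: [583.7, 142.4, 151.1]
eef_rot: [-2.931, -0.004, 0.219]
wrist_force: [6.3, 6.3, 3.5]
finger_gap: 25.4
```

Run:
```python
from h import *
np.set_printoptions(precision=2,suppress=True)
s=manip.read_state(); print(inch(s['eef_pos']),s['clock'],s['finger_gap'],B.inv().apply(s['wrist_force']))
```

```text
[ 53.13  79.47 108.37] 32.725 25.438668350380663 [-5.42  7.51  2.41]
```

>>> send_rows(
  plan=[
    {"travel":[1,-0.5,0],"delta_rot":[0,0,0],"fingers":0.8},
    {"travel":[0,0,0],"delta_rot":[0,0,0],"fingers":0.3},
    {"travel":[0,0,0],"delta_rot":[0,0,0],"fingers":0.1},
    {"travel":[0,0,0],"delta_rot":[0,0,0],"fingers":0},
    {"travel":[0,0,0],"delta_rot":[0,0,0],"fingers":0},
    {"travel":[0,0,-15],"delta_rot":[0,0,0],"fingers":0},
    {"travel":[0,0,-30],"delta_rot":[0,0,0],"fingers":0},
    {"travel":[0,0,-40],"delta_rot":[0,0,0],"fingers":0},
    {"travel":[-25,0,-15],"delta_rot":[0,0,0],"fingers":0},
    {"travel":[-35,0,0],"delta_rot":[0,0,0],"fingers":0},
    {"travel":[-30,0,0],"delta_rot":[0,0,0],"fingers":0},
    {"travel":[0,0,0],"delta_rot":[0,0,0],"fingers":0},
  ],
)

```text
clock: 34.22
eef_pos: [499.9, 102.0, 249.7]
eef_rot: [-2.933, -0.003, 0.219]
wrist_force: [0.8, -1.1, 0.4]
finger_gap: 46.9
```

Run:
```python
from h import *
np.set_printoptions(precision=2,suppress=True)
s=manip.read_state(); print(inch(s['eef_pos']),s['clock'],s['finger_gap'],s['wrist_force'])
c=snap('wrist'); save(c,'w7.png'); P=cloud(c);C=c['color'].astype(int)
Q=inch(P.reshape(-1,3)).reshape(P.shape)
m=(C[...,0]>150)&(C[...,1]>50)&(C[...,1]<130)&(C[...,2]<70)&(Q[...,2]>112)&(Q[...,2]<130)
print('knob top',m.sum(),cv2.minEnclosingCircle(Q[m][:,:2].astype(np.float32)))
for n in ['top']:
    c=snap(n)
    for t in ['spray','jar','spare_a_mid','spare_b_mid','pack_mid']: print(t,[(w(c,d['at']),round(d['confidence'],2)) for d in tip_of(t,n)])
```

```text
[ 53.32 -11.11 209.19] 34.225 46.85954485567573 [ 0.82 -1.11  0.38]
knob top 480 ((53.2104377746582, 80.11988067626953), 12.375178337097168)
spray [(array([ 636.01, -128.18,    1.75]), 0.7), (array([ 501.17, -261.79,   -1.06]), 0.66)]
jar [(array([356.53, -15.08,   1.74]), 0.75)]
spare_a_mid [(array([ 497.47, -265.62,   48.94]), 0.71)]
spare_b_mid [(array([ 426.78, -251.22,   52.32]), 0.92)]
pack_mid [(array([ 606.17, -399.81,   43.22]), 0.72), (array([516.62, 105.99,  76.2 ]), 0.68), (array([ 699.65, -230.94,   41.59]), 0.65)]
```

View pics/w7.png

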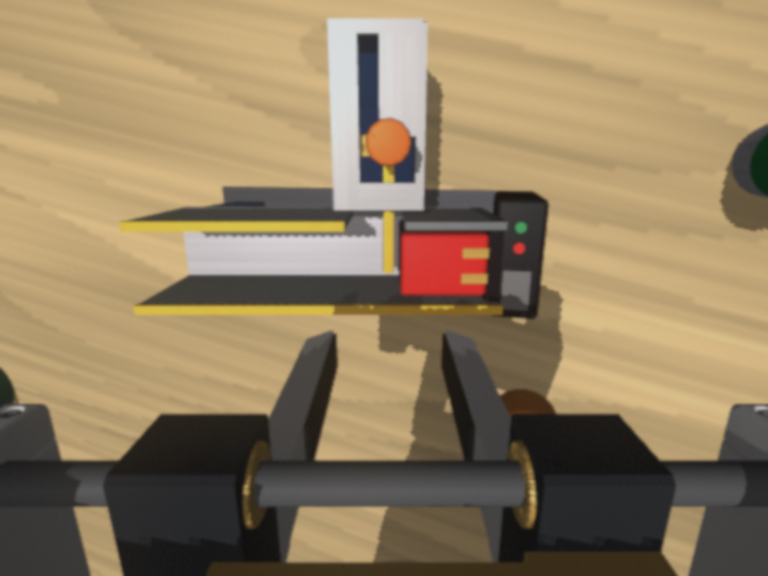

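The knob stays in its notch at (388,142) with the yellow blade across behind the battery. The battery is home, contacts towards the charger, and the other objects haven't moved.

```bash
python3 -c "
from h import *
print(manip.sign_off())"
```

```text
the job is handed in; nothing more can be done
None
```

The red-topped battery is in the charging chute against the stop, contacts facing downhill, and the orange keeper is locked in its notch. I handed the job in at about 34 s of the 72 s allowed; the sign-off gave no verdict.

**What I did:** I took the battery from the rack across its width and stood it on clear bench. I retook it by its ends, lowered it tilted into the chute until it touched the floor, and pushed it down with closed fingers. Then I gripped the knob, pushed it across to about 52 mm, moved it about 13 mm downhill, eased it back and let go.

**Last checks:**
- **Battery:** the push force rose to about 26 N with no further movement. Before I locked the keeper, the uphill face measured 2 mm from its nominal home position, about the error of my chute frame.
- **Keeper:** after release the knob read about 44.5 mm across and 12.7 mm sideways, as expected for the notch. The last picture shows the yellow blade behind the battery.
- **Other objects:** the spray can, jar and two spare batteries read within network accuracy of where they started.
- **Gripper:** it was clear of everything when I handed in.

**What went wrong or disagreed:**
- My first grip in the rack was turned about 4.6° the wrong way. I reopened and corrected it before lifting.
- The top camera's networks also reported a second spray can at the rack and the two look-alike batteries. I ignored these as false finds.

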